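# Put the sander's mitre gauge away

## Robot

A 6-joint arm with a two-finger parallel gripper is mounted at the origin on the work surface. World frame = base frame: x ahead of the robot, y to its left, z up, the work surface at z = 0. Lengths are in m, angles in rad, forces in N, time in s.
With the tool pointing down it reaches from about 0.275 to 1 m from the base axis. Payload 8.4 kg.
Tool frame: the origin (TCP) lies midway between the tips of the shut fingers; the grasp point (between the pads) lies 19 mm behind it; z points along the fingers, y is the line along which they close (so a half turn about z gives the same grasp; the last joint's range is limited). The gripper opens to 85 mm and grips with 20 to 120 N. Pads are 22 mm wide; open, the fingers measure 114 mm over their backs; the gripper's body (76 mm by 85 mm) begins 54 mm behind the grasp point. The pads swing forward as they close: fully open they stand 13 mm farther back than shut.
Start: joints at [1.252, 0.353, 1.633, -0, 1.155, -0.002], TCP at [0.195, 0.594, 0.231] pointing down, gripper open.
Joint ranges: [-2.63, 2.63], [-0.92, 2.1], [0.06, 2.66], [-1.3, 4.44], [0, 2.69], [-3.02, 3.02]. Speed limits (rad/s): [2.22, 2.22, 2.79, 3.14, 3.14, 3.14].

## Interface

Orientations are given as a 3x3 rotation matrix whose columns are the frame's x, y, z axes.
In Python, from workcell import * gives the robot as it stands.
- The arm moves only by the tool carry_out, never from a script. Its argument "steps" is a list that holds one entry, the list of rows, each a list of 7 numbers: the turn, a rotation vector about the world's x, y, z in degrees, then the shift along the world's x, y, z in cm, then the closure in counts, from 0 (fully open) to 255 (shut). A call has exactly 5 rows; each row is the pose to reach, as a shift and turn from the pose commanded when the call began; what a row does not reach only later rows make up. A row lasts 1/8 s, in which the tool goes at most 62.5 mm and 10.7 degrees, less where a joint would pass 70% of its speed; a pose out of reach is approached as far as the arm can. A call with a gripper value outside its range is refused whole. The fingers move at their own pace and stop on an object; "grip_force" is the grip in N (left out, the last holds). Time passes only in rows, so rows that repeat a pose let the fingers close, or fill a call up. It gives the time, the measured TCP pose, the force, the opening and the grip force at its end, in the units of the state.
- state(): the state, without advancing time (a new reading comes with each control period).
- capture(name): name is "side" or "top"; returns the picture (400x640x3 uint8, red, green, blue); there is no depth.
- get_calibration(name): a dict with "intrinsics" (3x3 intrinsics, pixels), "k1" (the pictures are not rectified: a ray, as slopes to the right and down, at radius r is drawn at 1 + k1 r^2 times it, then the intrinsics apply), "eye" and "orientation" of the camera in the world. Camera axes: x right, y up, looking along -z (the intrinsics and any distortion apply to the point x, -y, -z); pixel columns grow to the right and rows downward; lengths in m; the calibration is good to about 2 mm. A picture is of the moment at which its call begins. get_calibration takes no time and is no camera call.
- sign_off(): hands the job in; it is judged then, once.
The state is a dict: "clock": time; "q": joint angles; "joint_velocities": joint speeds; "effort": joint torques, N m; "tcp_pos": TCP position; "orientation": TCP orientation; "force": force on the tool from outside, world axes, zero at the start; "ft_torque": the same for the moment, N m; "grip_width": finger opening in m; "grasp_force": force on a finger pad.
Only numpy, scipy, OpenCV 4.12 (cv2) and the standard library are available. Lean on these libraries where they do the work, as an engineer would, in place of code of your own. Each camera call takes 0.05 s, during which the arm holds its last target. There are 200 camera calls.

## Task

The bevel sanding is finished, so put the mitre gauge away: slide it along the T-slot of the disc sander's sloping table until it is out of the open end, and lift it off. Set it down, without dropping it, standing on its bar in the open bin of the grey organiser, let go, and then swing the organiser's tray fully shut over it. Leave the other loose things on the bench where they are.

Things in the scene. Friction and masses are not known exactly. Their poses are not given: they have to be found in the camera images.
- gauge: Mitre gauge, bare metal, 120 x 100 x 56 mm, 0.4 kg. Origin: centre of the underside of its bar; y along the bar (seated: towards the slot's open end), x across it, z up out of the table. Bar: T section 120 long (y -60 to 60), foot 22 wide, z 0 to 6; neck 9.5 wide, z 6 to 14.5. Seated, it leans with the table: z axis 30 degrees from vertical, towards the sander's -x. CoM about mid-bar.
- gauge_plate (a point): Middle of the top edge of the gauge's upright fence plate, the part to grip (fingers closing along gauge y). Plate: 100 long across the bar (x -50 to 50), 12 thick (y 16 to 28), z 14.5 to 56 mm in the gauge's frame. Axes as gauge.
- gauge_knob (a point): Top of the gauge's black knob (20 mm diameter, at gauge y -38, top z 42.5), 44 mm clear behind the plate. It stands on the flat round head: 68 wide, y -56 to 16, z 14.5 to 22.5. Axes as gauge.
- sander: Bench disc sander, fixed. Origin at bench level; x from operator's side to disc, y along table and slot towards the open end, z up. Aluminium table 240 mm along y (-120 to 120), 130 deep, 20 thick, tilted 30 degrees: upper edge x 50, z 155; lower edge x -63, z 90. Disc and guard above the upper edge, x 58 to 87, up to z 246. Seated gauge: origin at x 3, z 112; free once at y 180 or more.
- slot_mouth (a point): Middle of the T-slot's open end (sander y 120), on the table's face. The slot runs level along sander y, 62 mm down the slope from the upper edge: 12 wide between 5 mm lips, below them 26 wide, 8.5 high (floor 13.5 under the face). The gauge's foot is caught under the lips with about 2 mm play, sliding with light friction, until the whole bar has passed this end. Axes as sander.
- slot_plug (a point): The closed end of the T-slot: a dark plug fills it from here to the table's -y edge (sander y -120 to -108), so the gauge cannot leave this way. Axes as sander.
- shield_edge (a point): Middle of the front edge of the sander's rigid clear eye shield, fixed, 4 mm thick, covering sander x -19 to 81, y -95 to 95 at z 260 to 268. A tool straight down over the gauge meets it: reach in under this edge with the tool leaning about like the table (25 to 40 degrees). Axes as sander.
- organiser: Grey plastic organiser, fixed: an open-topped bin, outside 200 (x) x 144 (y) x 82 mm high, walls and floor 4 mm; origin at the centre of its underside, z up. A swivel tray is pinned over one of its corners and starts swung open, clear of the bin. The gauge, standing on its bar, fits under the shut tray either way round.
- tray (a joint): Opening angle of the swivel tray in rad: 0 is fully shut (squarely over the bin, against its stop), growing as it swings anticlockwise seen from above, up to 2.3. It stays where it is left; friction 0.08 N m. The tray is 200 x 144 mm, lies at 86 to 124 mm above the bench, and weighs 0.45 kg.
- tray_pivot (a point): The tray's vertical pivot pin (head 18 mm diameter), top at 132 mm above the bench, over the organiser's corner at organiser x -92, y 64 mm; this point is 105 mm above the bench. Directions as organiser.
- tray_free_end (a point): Corner of the tray at the free end of its outer long side, mid wall height (105 mm above the bench). That side runs straight from here past the pivot pin: 192 mm lengthwise, its face 8 mm outside the pin's axis. Push it from outside, near this end, clockwise, to shut the tray. Axes turn with the tray: x along its length away from the pin, y out of that side.
- sanding_block: Bystander: cork sanding block, 110 x 62 x 25 mm, origin under its centre.
- slat_a: Bystander: wooden slat lying on the bench, 200 (x) x 32 x 18 mm, origin under its centre.
- slat_b: Bystander: wooden slat lying on the bench, 180 (x) x 32 x 18 mm, origin under its centre.
- tape_roll: Bystander: roll of masking tape lying flat, 110 mm diameter, 36 high.
- brush: Bystander: paint brush lying on the bench, under 35 mm high.
- filler_jar: Bystander: low white jar, 76 mm diameter, 60 high.
There are look-alikes about, which are no part of the job. What is shaped like the gauge but pink is not meant.

How it is judged:
On the way, in this order (a step that is already met when the one before it is completed fails the run):
1. the gauge has been slid along the slot, still at slot level, until its bar is out of the open end (origin 172 mm or more along the sander's y) (y of gauge in the frame of sander between 0.172 and 0.32 m and height (world z) of gauge between 0.092 and 0.132 m and x of gauge in the frame of sander between -0.02 and 0.035 m), for 0.02 s.
2. the gauge has been lifted off, at least 35 mm above its level in the slot (height (world z) of gauge above 0.147 m), for 0.1 s.
3. the gauge stands in the open bin, released, before the tray is shut (x of gauge in the frame of organiser between -0.1 and 0.1 m and y of gauge in the frame of organiser between -0.07 and 0.07 m and height (world z) of gauge below 0.03 m and contact force between gauge and the fingers below 0.1 N and value of joint tray above 0.6 rad), for 0.2 s.
At the end, for the whole second after the job is handed in: The gauge stands at rest on its bar inside the organiser bin (underside of the bar within 30 mm of the bench, leaning less than 0.5 rad), and the tray is shut over it to within 0.06 rad (value of joint tray below 0.06 rad and velocity of joint tray between -0.05 and 0.05 rad/s and x of gauge in the frame of organiser between -0.1 and 0.1 m and y of gauge in the frame of organiser between -0.07 and 0.07 m and height (world z) of gauge below 0.03 m and angle between gauge's own z axis and vertical below 0.5 rad and linear speed of gauge below 0.03 m/s); the robot touches nothing.
It fails at once if a bystander is moved by more than 30 mm (distance of any of sanding_block, slat_a, slat_b, tape_roll, brush, filler_jar from where it was at the start of the episode above 0.03 m).
It fails at once if the gauge is dropped into the bin (horizontal distance between gauge and organiser below 0.12 m and height (world z) of gauge below 0.12 m and linear speed of gauge above 0.9 m/s).
It also fails if it takes over 56 s, if anything falls off the work surface, if the arm or the gripper's body presses on something with over 40 N, if the wrist force passes 120 N, or if a joint passes its speed limit or range.

## Working session

There is one attempt and no reset: what is moved stays moved. The work goes in short steps, Python scripts to look and compute and a tool call to move; the robot and the scene stay as the last step left them, time stands still between calls to the robot, and variables do not carry over. Pictures are saved under pics/ and viewed, at most 10 in all, crops included, and the job is handed in when it is done.

Besides the shell and the picture viewer there is one more tool, called after ">>>" in YAML: its name, and indented under it one key for each argument. carry_out: Moves the arm, as the interface text tells. Its arguments: {"type":"object","properties":{"steps":{"type":"array","items":{"type":"array","items":{"type":"array","items":{"type":"number"}}}},"grip_force":{"type":"number"}},"required":["steps"]}

```bash
ls && mkdir -p pics && python3 - <<'E'
from workcell import *
import cv2
for n in ("side","top"):
    im=capture(n); cv2.imwrite(f"pics/{n}0.png",im[:,:,::-1]); print(n,get_calibration(n))
s=state(); print(s["clock"],s["tcp_pos"],s["orientation"],s["grip_width"])
E
```

```text
pics
side {'intrinsics': array([[442.43316227,   0.        , 329.66984274],
       [  0.        , 442.43316227, 200.63025987],
       [  0.        ,   0.        ,   1.        ]]), 'k1': -0.08270805338265927, 'eye': array([-0.20300697, -0.77123626,  0.98301062]), 'orientation': array([[ 0.70045882,  0.45327789, -0.55126817],
       [-0.71333669,  0.42025231, -0.56083756],
       [-0.02254354,  0.78608343,  0.61770918]])}
top {'intrinsics': array([[392.77542785,   0.        , 318.61680317],
       [  0.        , 392.77542785, 199.3064789 ],
       [  0.        ,   0.        ,   1.        ]]), 'k1': -0.025462327873338037, 'eye': array([ 0.31308852, -0.03800977,  1.4882043 ]), 'orientation': array([[ 0.01729874,  0.98333059, -0.18100194],
       [-0.99975097,  0.01445871, -0.01699836],
       [-0.01409796,  0.18125092,  0.98333583]])}
0.1 [0.19457569 0.59348862 0.23064602] [[-9.50232951e-01  3.11540005e-01 -4.04174466e-04]
 [ 3.11540267e-01  9.50232243e-01 -1.16061063e-03]
 [ 2.24829665e-05 -1.22876709e-03 -9.99999245e-01]] 0.08556491482492348
```

View pics/side0.png

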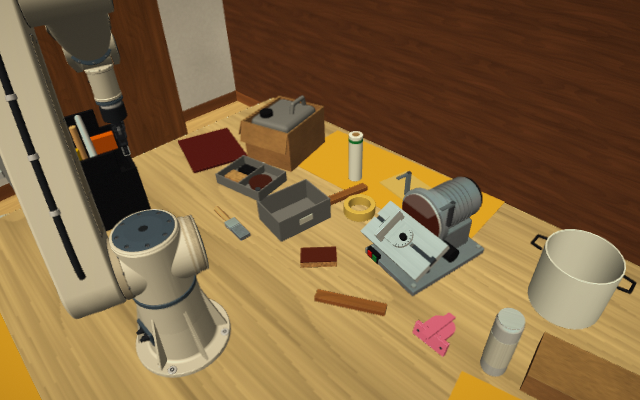

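View pics/top0.png

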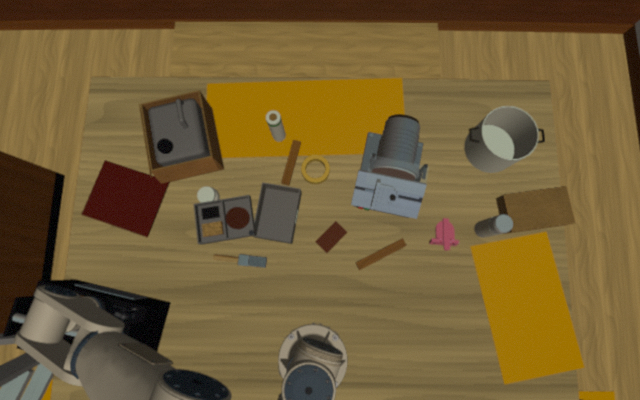

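The side view shows the gauge on the sander table near (400,237), the bin near (293,205) and the open tray near (252,177). In the top view the table is near (390,195), the bin near (278,213) and the tray near (225,218). I'll enlarge both areas.

```bash
python3 - <<'E'
import cv2,numpy as np
t=cv2.imread("pics/top0.png");s=cv2.imread("pics/side0.png")
f=lambda im,x,y,w,h,W,H:cv2.resize(im[y:y+h,x:x+w],(W,H),interpolation=cv2.INTER_CUBIC)
a=f(t,340,150,100,75,800,600)
cv2.imwrite("pics/c1.png",a)
cv2.imwrite("pics/c2.png",f(s,350,165,133,100,800,600))
cv2.imwrite("pics/c3.png",np.vstack([f(t,185,175,133,75,533,300),f(s,205,145,133,75,533,300)]))
E
```

```text
(no output)
```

View pics/c1.png

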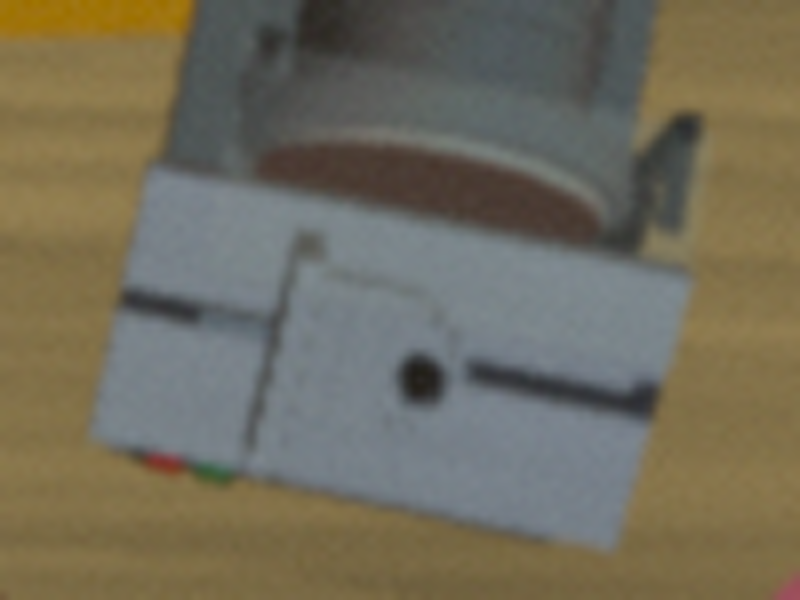

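View pics/c2.png

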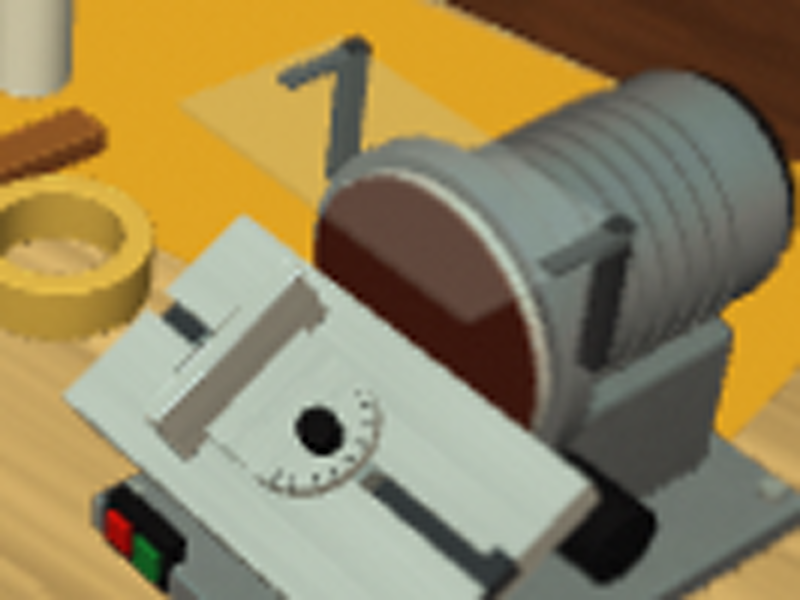

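View pics/c3.png

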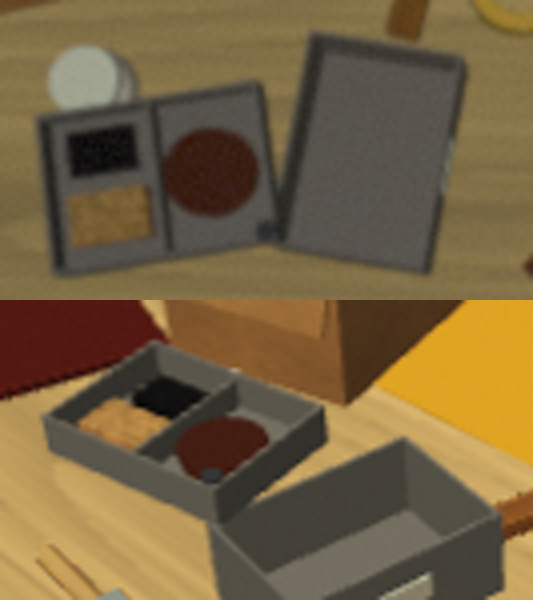

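In c1 (top view, ×8) the table corners are at (150,165), (692,275), (615,550) and (92,440), and the knob is at (421,380). In c2 the knob is at (320,430). In c3 the rim corners are at (312,33), (467,60), (430,272) and (278,242), the pin is at (266,230), and the tray's free corner is at (55,275).

```bash
cat > h.py <<'E'
from workcell import *
import numpy as np, cv2
from scipy.spatial.transform import Rotation as R
def ray(n,u,v):
    c=get_calibration(n);K=c["intrinsics"]
    p=np.array([(u-K[0,2])/K[0,0],(v-K[1,2])/K[1,1]]);q=p.copy()
    for _ in range(20): q=p/(1+c["k1"]*(q@q))
    return np.array(c["eye"]),c["orientation"]@np.array([q[0],-q[1],-1])
def plane(n,u,v,z):
    e,d=ray(n,u,v); return e+d*(z-e[2])/d[2]
def two(pt,ps):
    e1,d1=ray("top",*pt);e2,d2=ray("side",*ps)
    st=np.linalg.lstsq(np.c_[d1,-d2],e2-e1,rcond=None)[0]
    a,b=e1+st[0]*d1,e2+st[1]*d2; return (a+b)/2,np.linalg.norm(a-b)
def fit(loc,w):
    "2D rigid fit local->world: yaw, origin, residuals"
    loc,w=np.array(loc,float),np.array(w)[:,:2];l0,w0=loc.mean(0),w.mean(0)
    a=((w-w0)@[1,1j])@np.conj((loc-l0)@[1,1j]); y=np.angle(a)
    M=np.array([[np.cos(y),-np.sin(y)],[np.sin(y),np.cos(y)]]);o=w0-M@l0
    return y,o,np.linalg.norm(w-(loc@M.T+o),axis=1)
def go(pos,Rm,frm=None):
    s=state();p,o=(s["tcp_pos"],s["orientation"]) if frm is None else frm
    print("turn",R.from_matrix(Rm@np.array(o).T).as_rotvec(degrees=True).round(2),"shift",((np.array(pos)-p)*100).round(2))
E
python3 - <<'E'
from h import *
np.set_printoptions(precision=4,suppress=True)
cv=lambda p,s,x,y:((p[0]+.5)/s-.5+x,(p[1]+.5)/s-.5+y)
T=lambda p:cv(p,8,340,150)
S=lambda p:cv(p,6.015,350,165)
C=[(150,165),(692,275),(615,550),(92,440)];Z=[.155,.155,.09,.09]
w=[plane("top",*T(p),z) for p,z in zip(C,Z)]
print(fit([(.05,.12),(.05,-.12),(-.063,-.12),(-.063,.12)],w))
for a,b in (((421,380),(320,430)),((150,165),(245,215)),((692,275),(597,490)),((92,440),(68,398))): print(two(T(a),S(b)))
O=lambda p:cv(p,4,185,175)
w=[plane("top",*O(p),.082) for p in [(312,33),(467,60),(430,272),(278,242)]]
print("org",fit([(.1,.072),(.1,-.072),(-.1,-.072),(-.1,.072)],w))
print("pin",plane("top",*O((266,230)),.132),"free",plane("top",*O((55,275)),.124))
E
```

```text
(np.float64(-0.19304962176390134), array([ 0.5918, -0.2601]), array([0.0002, 0.0007, 0.0007, 0.001 ]))
(array([ 0.5718, -0.2701,  0.1432]), np.float64(0.001616269115079304))
(array([ 0.6641, -0.1518,  0.1531]), np.float64(0.00102379386307826))
(array([ 0.6193, -0.3882,  0.1486]), np.float64(0.0010178416217646936))
(array([ 0.5532, -0.1314,  0.0898]), np.float64(0.0006346190960995587))
org (np.float64(-0.1434534267428368), array([0.5221, 0.1343]), array([0.0023, 0.0039, 0.0009, 0.006 ]))
pin [0.4435 0.2176 0.132 ] free [0.4019 0.4019 0.124 ]
```

```bash
cat >> h.py <<'E'
YS,OS=-0.193,np.array([.5918,-.2601,0])
RS=R.from_euler("z",YS).as_matrix()
def grip_pose(yg,a=36,back=0,zg=.046,lift=0):
    a=np.radians(a);z=np.array([np.sin(a),0,-np.cos(a)])
    M=np.c_[[-np.cos(a),0,-np.sin(a)],[0,1,0],z]
    g=np.array([.003-zg*.5,yg+.022,.112+zg*.866+lift])
    return OS+RS@(g+z*(.019-back)),RS@M
E
python3 - <<'E'
from h import *
s=state();print(s["tcp_pos"])
p,M=grip_pose(.0243,back=.16);print(p);go(p,M)
p2,_=grip_pose(.0243);print(p2,p2-p)
E
```

```text
[0.19457569 0.59348862 0.23064602]
[ 0.49971291 -0.19492728  0.2659074 ]
turn [ -9.02 -34.88   6.88] shift [ 30.51 -78.84   3.53]
[ 0.59201243 -0.21296561  0.13646468] [ 0.09229952 -0.01803834 -0.12944272]
```

>>> carry_out:
  steps:
    - [[0, 0, 0, 2, -2, 5, 0], [0, 0, 0, 5, -7, 7, 60], [0, 0, 0, 8, -12, 8, 100], [0, 0, 0, 11, -17, 8, 100], [0, 0, 0, 14, -22, 8, 100]]
  grip_force: 60

```text
clock: 0.72
tcp_pos: [0.3353, 0.3722, 0.3113]
orientation: [[-0.95, 0.311, 0.0], [0.311, 0.95, 0.0], [-0.0, 0.0, -1.0]]
force: [0.8, -1.0, 0.5]
grip_width: 0.0518
grasp_force: 0.0
```

>>> carry_out:
  steps:
    - [[0, 0, 0, 2, -5.5, 0, 100], [-2, -8, 1.5, 4, -11, 0, 100], [-4, -16, 3, 6, -16.5, 0, 100], [-6, -24, 4.5, 8, -22, 0, 100], [-7.5, -30, 6, 9, -27, 0, 100]]

```text
clock: 1.35
tcp_pos: [0.4246, 0.1024, 0.3112]
orientation: [[-0.837, 0.204, 0.508], [0.179, 0.979, -0.098], [-0.517, 0.008, -0.856]]
force: [1.2, -1.7, -0.6]
grip_width: 0.0517
grasp_force: 0.0
```

```bash
python3 - <<'E'
from h import *
s=state();print(s["clock"],s["tcp_pos"],s["q"],s["grip_width"],s["force"])
go(*grip_pose(.0243,back=.16))
E
```

```text
1.35 [0.42460374 0.10243054 0.3112348 ] [ 0.49207861 -0.27219853  2.22056368 -0.46661633  0.81157678 -0.61229962] 0.05173503506590871 [ 1.21833243 -1.6895772  -0.59023713]
turn [-1.44 -4.68  0.66] shift [  7.51 -29.74  -4.53]
```

>>> carry_out:
  steps:
    - [[-0.5, -2, 0.2, 1.5, -6, -0.9, 100], [-1, -4, 0.4, 3, -12, -1.8, 100], [-1.44, -4.7, 0.7, 4.5, -18, -2.7, 100], [-1.44, -4.7, 0.7, 6, -24, -3.6, 100], [-1.44, -4.7, 0.7, 7.5, -29.7, -4.5, 100]]

```text
clock: 1.98
tcp_pos: [0.4865, -0.1387, 0.2734]
orientation: [[-0.798, 0.192, 0.571], [0.157, 0.981, -0.109], [-0.582, 0.003, -0.813]]
force: [1.3, 1.5, -0.1]
grip_width: 0.0517
grasp_force: 0.0
```

```bash
python3 - <<'E'
from h import *
s=state();print(s["clock"],s["tcp_pos"],s["q"],s["force"])
go(*grip_pose(.0243,back=.16))
go(*grip_pose(.0243,back=.06))
for n in("side","top"): cv2.imwrite(f"pics/{n}1.png",capture(n)[:,:,::-1])
a=cv2.imread("pics/side1.png")[130:290,330:530];b=cv2.imread("pics/top1.png")[110:270,320:520]
cv2.imwrite("pics/v1.png",np.hstack([cv2.resize(i,(400,320),interpolation=2) for i in(a,b)]))
E
```

```text
1.975 [ 0.4864899  -0.13869623  0.27344485] [-0.33996603 -0.15366167  2.26174684  0.2129911   0.42644503 -1.88363615] [ 1.27158897  1.5076422  -0.12715672]
turn [-0.23 -0.38 -0.01] shift [ 1.32 -5.62 -0.75]
turn [-0.23 -0.38 -0.01] shift [ 7.09 -6.75 -8.84]
```

View pics/v1.png

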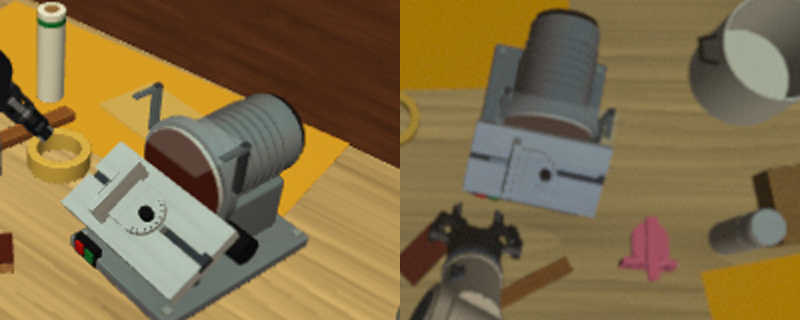

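The gripper (fingers near (480,230) in the right panel) is beside the table and tilted as wanted. The gauge has not moved. I'll move over and in.

>>> carry_out:
  steps:
    - [[-0.2, -0.4, 0, 1.3, -5.6, -0.7, 100], [-0.2, -0.4, 0, 3, -6, -3, 100], [-0.2, -0.4, 0, 5, -6.3, -6, 100], [-0.2, -0.4, 0, 7.1, -6.7, -8.8, 100], [-0.2, -0.4, 0, 7.1, -6.7, -8.8, 100]]

```text
clock: 2.7
tcp_pos: [0.5572, -0.2026, 0.1831]
orientation: [[-0.797, 0.19, 0.573], [0.156, 0.982, -0.109], [-0.584, 0.003, -0.812]]
force: [0.7, 0.1, -0.2]
grip_width: 0.0522
grasp_force: 0.0
```

```bash
python3 - <<'E'
from h import *
s=state();print(s["clock"],s["tcp_pos"],s["q"],s["force"])
go(*grip_pose(.0243))
for n in("side","top"): cv2.imwrite(f"pics/{n}2.png",capture(n)[:,:,::-1])
a=cv2.imread("pics/side2.png")[160:270,350:460];b=cv2.imread("pics/top2.png")[140:250,335:445]
cv2.imwrite("pics/v2.png",np.hstack([cv2.resize(i,(400,400),interpolation=2) for i in(a,b)]))
E
```

```text
2.7 [ 0.55722896 -0.20259539  0.18307228] [-0.43355787  0.16216307  2.20192815  0.70794488  0.22050694 -2.46300375] [ 0.73192377  0.09922501 -0.21447892]
turn [-0.22 -0.25 -0.09] shift [ 3.48 -1.04 -4.66]
```

View pics/v2.png

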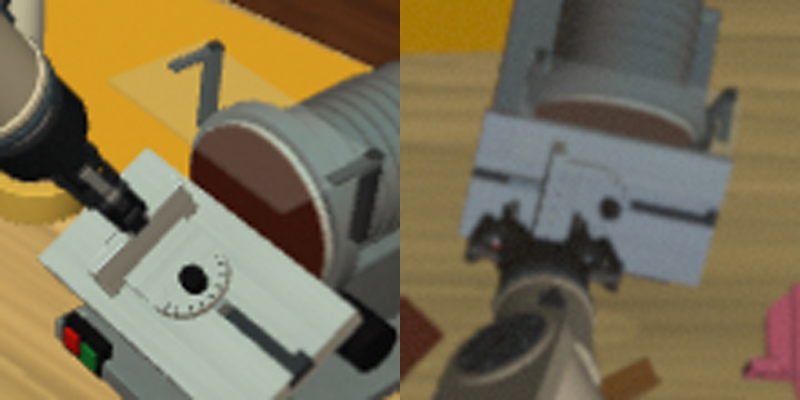

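The fingers are back from the plate near (545,240) in the right panel, straddling its line. Joint 6 is at -2.46, close to its limit, so I'll turn the tool half a turn here, which gives the same grasp, and continue with a 32° lean.

>>> carry_out:
  steps:
    - [[5.16, -0.98, -7.31, 0, 0, 0, 100], [10.3, -1.96, -14.6, 0, 0, 0, 100], [15.5, -2.94, -21.9, 0, 0, 0, 100], [20.6, -3.92, -29.2, 0, 0, 0, 100], [25.8, -4.9, -36.5, 0, 0, 0, 100]]

```text
clock: 3.42
tcp_pos: [0.5575, -0.2036, 0.1876]
orientation: [[-0.423, 0.699, 0.576], [0.806, 0.581, -0.114], [-0.414, 0.416, -0.809]]
force: [-0.0, -0.0, -0.2]
grip_width: 0.052
grasp_force: 0.0
```

>>> carry_out:
  steps:
    - [[5.16, -0.98, -7.31, 0, 0, 0, 100], [10.3, -1.96, -14.6, 0, 0, 0, 100], [15.5, -2.94, -21.9, 0, 0, 0, 100], [20.6, -3.92, -29.2, 0, 0, 0, 100], [25.8, -4.9, -36.5, 0, 0, 0, 100]]

```text
clock: 4.05
tcp_pos: [0.5575, -0.2036, 0.1875]
orientation: [[0.195, 0.796, 0.573], [0.981, -0.159, -0.113], [0.001, 0.584, -0.811]]
force: [0.2, 0.0, -0.4]
grip_width: 0.0519
grasp_force: 0.0
```

>>> carry_out:
  steps:
    - [[5.16, -0.98, -7.31, 0, 0, 0, 100], [10.3, -1.96, -14.6, 0, 0, 0, 100], [15.5, -2.94, -21.9, 0, 0, 0, 100], [20.6, -3.92, -29.2, 0, 0, 0, 100], [25.8, -4.9, -36.5, 0, 0, 0, 100]]

```text
clock: 4.68
tcp_pos: [0.5575, -0.2036, 0.1876]
orientation: [[0.7, 0.427, 0.572], [0.582, -0.806, -0.11], [0.414, 0.41, -0.813]]
force: [0.4, 0.6, 0.5]
grip_width: 0.0518
grasp_force: 0.0
```

>>> carry_out:
  steps:
    - [[5.16, -0.98, -7.31, 0, 0, 0, 100], [10.3, -1.96, -14.6, 0, 0, 0, 100], [15.5, -2.94, -21.9, 0, 0, 0, 100], [20.6, -3.92, -29.2, 0, 0, 0, 100], [25.8, -4.9, -36.5, 0, 0, 0, 100]]

```text
clock: 5.3
tcp_pos: [0.5575, -0.2036, 0.1875]
orientation: [[0.797, -0.191, 0.573], [-0.158, -0.982, -0.107], [0.583, -0.005, -0.813]]
force: [-0.3, 0.6, -0.4]
grip_width: 0.0516
grasp_force: 0.0
```

```bash
python3 - <<'E'
from h import *
s=state();print(s["clock"],s["tcp_pos"],s["q"],s["force"])
F=np.diag([-1,-1,1.])
for b in (.05,0):
  p,M=grip_pose(.0243,a=32,back=b); print(p);go(p,M@F)
E
```

```text
5.3 [ 0.55750026 -0.20359689  0.18750899] [-0.43663958  0.155017    2.19584445  0.67625118  0.23417677  0.71044352] [-0.34585378  0.6452111  -0.36463168]
[ 0.56492937 -0.2076727   0.17812549]
turn [ 0.41  3.62 -0.06] shift [ 0.74 -0.41 -0.94]
[ 0.59093339 -0.21275473  0.13572309]
turn [ 0.41  3.62 -0.06] shift [ 3.34 -0.92 -5.18]
```

>>> carry_out:
  steps:
    - [[0.4, 3.6, 0, 0.7, -0.4, -0.9, 100], [0.4, 3.6, 0, 1.7, -0.6, -2.6, 100], [0.4, 3.6, 0, 2.6, -0.8, -4, 100], [0.4, 3.6, 0, 3.3, -0.9, -5.1, 100], [0.4, 3.6, 0, 3.3, -0.9, -5.1, 100]]

```text
clock: 5.92
tcp_pos: [0.5906, -0.2126, 0.1355]
orientation: [[0.834, -0.187, 0.519], [-0.157, -0.982, -0.101], [0.529, 0.002, -0.849]]
force: [0.8, -0.2, 0.7]
grip_width: 0.0522
grasp_force: 0.0
```

```bash
python3 - <<'E'
from h import *
s=state();print(s["clock"],s["tcp_pos"],s["q"],s["force"])
F=np.diag([-1,-1,1.])
p,M=grip_pose(.0243,a=32); print(p);go(p,M@F)
for n in("side","top"): cv2.imwrite(f"pics/{n}3.png",capture(n)[:,:,::-1])
a=cv2.imread("pics/side3.png")[170:260,360:450];b=cv2.imread("pics/top3.png")[150:240,340:430]
cv2.imwrite("pics/v3.png",np.hstack([cv2.resize(i,(400,400),interpolation=2) for i in(a,b)]))
E
```

```text
5.925 [ 0.59058588 -0.21258743  0.13548975] [-0.41076757  0.29985852  2.12250694  0.5928025   0.2074014   0.79653474] [ 0.79395547 -0.23522175  0.7243346 ]
[ 0.59093339 -0.21275473  0.13572309]
turn [ 0.12 -0.1  -0.31] shift [ 0.03 -0.02  0.02]
```

View pics/v3.png

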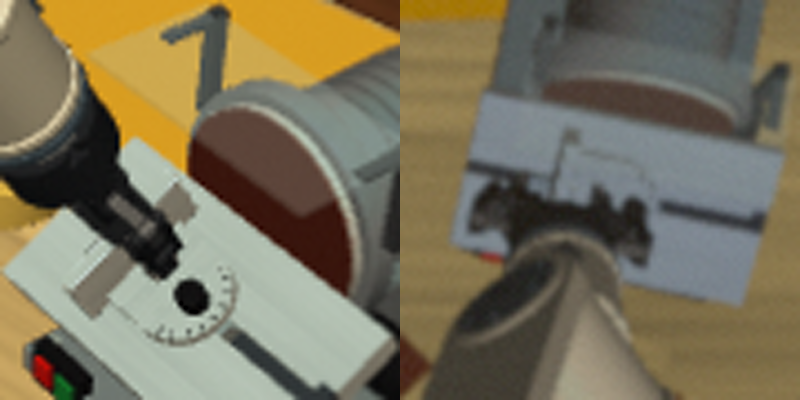

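The fingers straddle the plate at (160,250) in the left panel, clear of the knob at (192,297). Closing.

>>> carry_out:
  steps:
    - [[0, 0, 0, 0, 0, 0, 140], [0, 0, 0, 0, 0, 0, 200], [0, 0, 0, 0, 0, 0, 255], [0, 0, 0, 0, 0, 0, 255], [0, 0, 0, 0, 0, 0, 255]]
  grip_force: 60

```text
clock: 6.65
tcp_pos: [0.5907, -0.2129, 0.1351]
orientation: [[0.834, -0.187, 0.519], [-0.158, -0.982, -0.101], [0.529, 0.002, -0.849]]
force: [-4.3, 2.5, 7.1]
grip_width: 0.0109
grasp_force: 58.4
```

```bash
python3 - <<'E'
from h import *
s=state();print(s["clock"],s["tcp_pos"],s["force"],s["ft_torque"],s["grip_width"],s["grasp_force"]);print(RS[:,1]*18)
E
```

```text
6.65 [ 0.59068112 -0.2128929   0.13510403] [-4.29514802  2.49184277  7.14061997] [ 0.17550595  0.35137673 -0.16425498] 0.010947324641634552 58.35713446140289
[ 3.45247296 17.66579832  0.        ]
```

>>> carry_out:
  steps:
    - [[0, 0, 0, 0.1, 0.5, 0.05, 255], [0, 0, 0, 0.28, 1.5, 0.05, 255], [0, 0, 0, 0.53, 2.75, 0.05, 255], [0, 0, 0, 0.77, 4, 0.05, 255], [0, 0, 0, 0.96, 5, 0.05, 255]]

```text
clock: 7.28
tcp_pos: [0.6006, -0.1626, 0.1352]
orientation: [[0.834, -0.187, 0.519], [-0.157, -0.982, -0.101], [0.529, 0.003, -0.849]]
force: [0.8, -2.6, -1.9]
grip_width: 0.0112
grasp_force: 58.4
```

```bash
python3 - <<'E'
from h import *
s=state();print(s["clock"],s["tcp_pos"],s["q"],s["force"],RS.T@s["force"],s["ft_torque"],s["grip_width"],s["grasp_force"])
E
```

```text
7.275 [ 0.60061925 -0.16262869  0.13516114] [-0.29734486  0.29057475  2.13844082  0.33934288  0.16715053  1.14168087] [ 0.76485099 -2.60728263 -1.89356687] [ 1.25073757 -2.41217232 -1.89356687] [-0.31197142  0.20462767 -0.25957812] 0.011151606244974332 58.39019179344177
```

>>> carry_out:
  steps:
    - [[0, 0, 0, 0.29, 1.5, 0, 255], [0, 0, 0, 0.68, 3.5, 0, 255], [0, 0, 0, 1.07, 5.5, 0, 255], [0, 0, 0, 1.37, 7, 0, 255], [0, 0, 0, 1.56, 8, 0, 255]]

```text
clock: 7.9
tcp_pos: [0.616, -0.082, 0.1349]
orientation: [[0.835, -0.186, 0.519], [-0.156, -0.983, -0.101], [0.528, 0.003, -0.849]]
force: [1.9, -2.2, -3.3]
grip_width: 0.0108
grasp_force: 58.5
```

```bash
python3 - <<'E'
from h import *
s=state();print(s["clock"],s["tcp_pos"],s["q"],RS.T@s["force"],s["ft_torque"],s["grip_width"],s["grasp_force"])
print(RS.T@(s["tcp_pos"]-OS), RS.T@(np.array([.5907,-.2129,.1351])-OS))
E
```

```text
7.9 [ 0.61604525 -0.08204296  0.13488689] [-0.11154894  0.28986882  2.13999904 -0.26417627  0.16226296  1.89414022] [ 2.24902862 -1.80910239 -3.32965033] [-0.21111175  0.22677344 -0.01778892] 0.010816365890023754 58.482940793037415
[-0.01035696  0.17940144  0.13488689] [-0.01013273  0.04611266  0.1351    ]
```

>>> carry_out:
  steps:
    - [[0, 0, 0, 0.2, 1, 0, 255], [0, 0, 0, 0.4, 2, 0, 255], [0, 0, 0, 0.59, 3, 0, 255], [0, 0, 0, 0.8, 4.1, 0, 255], [0, 0, 0, 0.8, 4.1, 0, 255]]

```text
clock: 8.52
tcp_pos: [0.6232, -0.0412, 0.1343]
orientation: [[0.835, -0.186, 0.517], [-0.156, -0.983, -0.1], [0.527, 0.003, -0.85]]
force: [0.2, 0.1, -4.2]
grip_width: 0.0112
grasp_force: 58.7
```

```bash
python3 - <<'E'
from h import *
s=state();print(s["clock"],s["tcp_pos"],s["q"],RS.T@s["force"],s["ft_torque"],s["grip_width"],s["grasp_force"])
print(RS.T@(s["tcp_pos"]-OS))
for n in("side","top"): cv2.imwrite(f"pics/{n}4.png",capture(n)[:,:,::-1])
a=cv2.imread("pics/side4.png")[140:260,310:430];b=cv2.imread("pics/top4.png")[130:250,300:420]
cv2.imwrite("pics/v4.png",np.hstack([cv2.resize(i,(400,400),interpolation=2) for i in(a,b)]))
E
```

```text
8.525 [ 0.62321777 -0.04118408  0.1342509 ] [-0.01857477  0.29701774  2.12994378 -0.50292164  0.18942271  2.20792259] [ 0.14706464  0.12394969 -4.18372508] [ 0.22342714  0.63115147 -0.02777134] 0.011218243127449375 58.685787320137024
[-0.01115452  0.22087741  0.1342509 ]
```

View pics/v4.png

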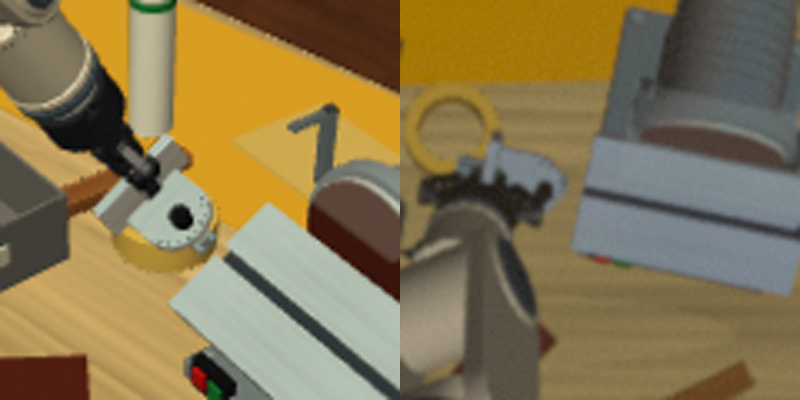

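The gauge is clear of the slot mouth and held level, with about 4 N of weight on the wrist. Next I'll refine the organiser pose numerically.

```bash
python3 - <<'E'
from h import *
np.set_printoptions(precision=4,suppress=True)
t=cv2.imread("pics/top0.png").astype(int)
O=lambda p:((p[0]+.5)/4-.5+185,(p[1]+.5)/4-.5+175)
A=lambda p:((p[0]+.5)/4-.5+205,(p[1]+.5)/4-.5+145)
L=[(.1,.072),(.1,-.072),(-.1,-.072),(-.092,.064)]
w=[plane("top",*O(p),.082) for p in [(312,33),(467,60),(430,272)]]+[plane("top",*O((266,230)),.132)]
print(np.array(w));print(fit(L,w))
ws=[plane("side",*A(p),.082) for p in [(403,138),(500,215),(212,222)]]
print("side",np.array(ws),fit([(.1,.072),(.1,-.072),(-.1,.072)],ws)); print("pin side",plane("side",*A((210,175)),.132))
# grey bin mask in top view, rotated rect
im=cv2.imread("pics/top0.png");hsv=cv2.cvtColor(im,cv2.COLOR_BGR2HSV)
m=((hsv[...,1]<45)&(hsv[...,2]<125)&(hsv[...,2]>50)).astype(np.uint8)*255
m[:,:254]=0;m[:,320:]=0;m[:175]=0;m[255:]=0
m=cv2.morphologyEx(m,cv2.MORPH_OPEN,np.ones((5,5)))
c=max(cv2.findContours(m,0,1)[0],key=cv2.contourArea)
ap=cv2.approxPolyDP(c,4,True)[:,0];print(cv2.contourArea(c),ap.tolist())
bx=cv2.boxPoints(cv2.minAreaRect(c));print(bx, np.array([plane("top",*p,.082) for p in bx]))
E
```

```text
[[0.6304 0.1933 0.082 ]
 [0.607  0.05   0.082 ]
 [0.4132 0.0782 0.082 ]
 [0.4435 0.2176 0.132 ]]
(np.float64(-0.15779852608979122), array([0.5219, 0.1371]), array([0.0018, 0.0023, 0.0037, 0.0038]))
side [[0.6304 0.1956 0.082 ]
 [0.6096 0.0554 0.082 ]
 [0.4399 0.2247 0.082 ]] (np.float64(-0.15506731097568568), array([0.5233, 0.14  ]), array([0.0029, 0.0024, 0.0046]))
pin side [0.4419 0.22   0.132 ]
1739.5 [[265, 187], [256, 236], [291, 241], [299, 192]]
[[255.1046 236.1486]
 [263.8459 185.8862]
 [300.4771 192.2569]
 [291.7357 242.5193]] [[0.4341 0.212  0.082 ]
 [0.6191 0.1884 0.082 ]
 [0.5972 0.0531 0.082 ]
 [0.4135 0.0796 0.082 ]]
```

>>> carry_out:
  steps:
    - [[0, 0, 0, 0, 0.3, 3, 255], [0, 0, 0, 0, 0.3, 7, 255], [0, 0, 0, -1, 0.3, 11, 255], [0, 0, 0, -3, 0.3, 14, 255], [0, 0, 0, -5, 1, 17, 255]]

```text
clock: 9.25
tcp_pos: [0.5726, -0.0325, 0.3055]
orientation: [[0.835, -0.188, 0.518], [-0.158, -0.982, -0.101], [0.527, 0.002, -0.85]]
force: [1.1, -0.5, -4.5]
grip_width: 0.0112
grasp_force: 59.5
```

```bash
cat >> h.py <<'E'
YO,OO=-0.155,np.array([.5225,.138,0])
RO=R.from_euler("z",YO).as_matrix()
GT=(RS@R.from_euler("y",-30,degrees=True).as_matrix()).T@(grip_pose(0,32)[1]@np.diag([-1,-1,1.]))
def place(h): # h: bar underside above floor
    return OO+RO@np.array([-.0218,0,.0306+h]), RO@R.from_euler("z",90,degrees=True).as_matrix()@GT
E
python3 - <<'E'
from h import *
s=state();print(s["tcp_pos"],s["q"]);print(place(.15)[0])
go(*place(.25))
print(np.linalg.norm(R.from_matrix(place(0)[1]@s["orientation"].T).as_rotvec(degrees=True)))
E
```

```text
[ 0.572584   -0.03245103  0.30554916] [ 1.63968500e-03 -4.62812741e-02  2.06015829e+00 -1.84424932e-01
  5.88573571e-01  1.88596637e+00]
[0.50096135 0.14136549 0.1806    ]
turn [-19.    27.24  89.63] shift [-7.16 17.38 -2.49]
95.58395002203987
```

>>> carry_out:
  steps:
    - [[-1.9, 2.72, 8.96, -0.7, 1.7, 0, 255], [-3.8, 5.45, 17.9, -1.4, 3.5, 0, 255], [-5.7, 8.17, 26.9, -2.1, 5.2, 0, 255], [-7.6, 10.9, 35.85, -2.9, 7, 0, 255], [-9.5, 13.62, 44.8, -3.6, 8.7, 0, 255]]

```text
clock: 9.88
tcp_pos: [0.537, 0.0552, 0.3048]
orientation: [[0.761, 0.577, 0.297], [0.582, -0.809, 0.082], [0.288, 0.111, -0.951]]
force: [0.4, 0.2, -4.3]
grip_width: 0.011
grasp_force: 59.5
```

>>> carry_out:
  steps:
    - [[-1.9, 2.72, 8.96, -0.7, 1.7, -0.5, 255], [-3.8, 5.45, 17.9, -1.4, 3.5, -1, 255], [-5.7, 8.17, 26.9, -2.1, 5.2, -1.5, 255], [-7.6, 10.9, 35.85, -2.9, 7, -2, 255], [-9.5, 13.62, 44.8, -3.6, 8.7, -2.5, 255]]

```text
clock: 10.5
tcp_pos: [0.5016, 0.1422, 0.2797]
orientation: [[0.149, 0.989, 0.003], [0.988, -0.149, 0.035], [0.035, -0.002, -0.999]]
force: [0.5, -0.1, -4.0]
grip_width: 0.011
grasp_force: 59.5
```

```bash
python3 - <<'E'
from h import *
np.set_printoptions(precision=4,suppress=True)
s=state();print(s["clock"],s["tcp_pos"],s["q"],s["force"],s["grip_width"]);go(*place(.25));go(*place(.03))
for n in("side","top"): cv2.imwrite(f"pics/{n}5.png",capture(n)[:,:,::-1])
a=cv2.imread("pics/side5.png")[100:250,210:360];b=cv2.imread("pics/top5.png")[140:260,220:340]
cv2.imwrite("pics/v5.png",np.hstack([cv2.resize(i,(400,400),interpolation=2) for i in(a,b)]))
E
```

```text
10.5 [0.5016 0.1422 0.2797] [0.2515 0.1377 1.8059 0.036  1.1861 0.3879] [ 0.5457 -0.0934 -3.9914] 0.011000981829255792
turn [-0.05 -0.1  -0.31] shift [-0.06 -0.09  0.09]
turn [-0.05 -0.1  -0.31] shift [ -0.06  -0.09 -21.91]
```

View pics/v5.png

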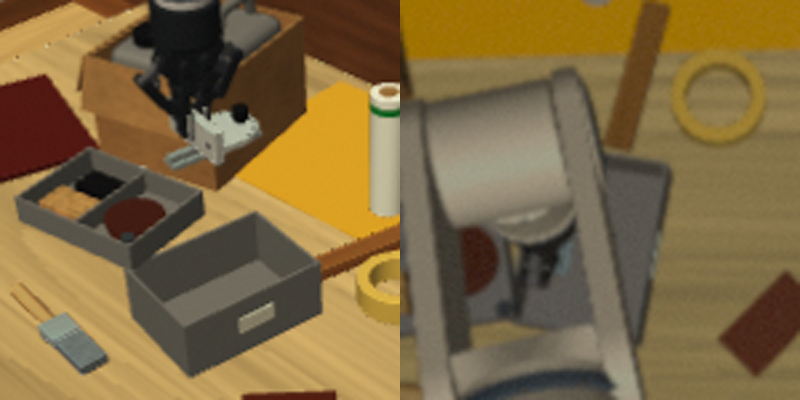

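The gauge is held upright, bar level, over the open bin in the left panel. Lowering it.

>>> carry_out:
  steps:
    - [[0, 0, 0, 0, -0.1, -5, 255], [0, 0, 0, 0, -0.1, -10, 255], [0, 0, 0, 0, -0.1, -15, 255], [0, 0, 0, 0, -0.1, -19, 255], [0, 0, 0, 0, -0.1, -22, 255]]

```text
clock: 11.22
tcp_pos: [0.5015, 0.1401, 0.0585]
orientation: [[0.157, 0.988, 0.005], [0.987, -0.157, 0.036], [0.036, -0.0, -0.999]]
force: [0.4, 0.7, -3.9]
grip_width: 0.0111
grasp_force: 59.3
```

>>> carry_out:
  steps:
    - [[0, 0, 0, 0, 0, -0.8, 255], [0, 0, 0, 0, 0, -1.5, 255], [0, 0, 0, 0, 0, -2.2, 255], [0, 0, 0, 0, 0, -2.5, 255], [0, 0, 0, 0, 0, -2.5, 255]]

```text
clock: 11.85
tcp_pos: [0.5021, 0.1412, 0.0353]
orientation: [[0.154, 0.988, 0.006], [0.987, -0.154, 0.036], [0.036, 0.0, -0.999]]
force: [0.0, -0.3, -4.4]
grip_width: 0.0109
grasp_force: 59.4
```

```bash
python3 - <<'E'
from h import *
np.set_printoptions(precision=4,suppress=True)
s=state();print(s["clock"],s["tcp_pos"],s["force"],s["ft_torque"],s["grip_width"]);go(*place(0))
E
```

```text
11.85 [0.5021 0.1412 0.0353] [ 0.0212 -0.3415 -4.4235] [-0.0012  0.0985 -0.0381] 0.010851052139251789
turn [-0.07  0.02 -0.03] shift [-0.11  0.02 -0.47]
```

Not touching yet; lower in small steps.

>>> carry_out:
  steps:
    - [[0, 0, 0, 0, 0, -0.1, 255], [0, 0, 0, 0, 0, -0.2, 255], [0, 0, 0, 0, 0, -0.3, 255], [0, 0, 0, 0, 0, -0.4, 255], [0, 0, 0, 0, 0, -0.4, 255]]

```text
clock: 12.48
tcp_pos: [0.5018, 0.1411, 0.0309]
orientation: [[0.154, 0.988, 0.005], [0.987, -0.154, 0.036], [0.036, -0.0, -0.999]]
force: [0.1, -0.7, -3.7]
grip_width: 0.011
grasp_force: 59.4
```

>>> carry_out:
  steps:
    - [[0, 0, 0, 0, 0, -0.08, 255], [0, 0, 0, 0, 0, -0.16, 255], [0, 0, 0, 0, 0, -0.24, 255], [0, 0, 0, 0, 0, -0.3, 255], [0, 0, 0, 0, 0, -0.3, 255]]

```text
clock: 13.1
tcp_pos: [0.5019, 0.1413, 0.0292]
orientation: [[0.154, 0.988, 0.005], [0.987, -0.154, 0.036], [0.036, -0.0, -0.999]]
force: [-5.3, -0.3, 14.5]
grip_width: 0.0112
grasp_force: 62.2
```

Contact made. Release gently, then rise.

>>> carry_out:
  steps:
    - [[0, 0, 0, 0, 0, 0.1, 200], [0, 0, 0, 0, 0, 0.1, 165], [0, 0, 0, 0, 0, 0.1, 165], [0, 0, 0, 0, 0, 0.1, 165], [0, 0, 0, 0, 0, 0.1, 165]]

```text
clock: 13.72
tcp_pos: [0.5018, 0.1411, 0.0289]
orientation: [[0.154, 0.988, 0.005], [0.987, -0.154, 0.036], [0.036, -0.0, -0.999]]
force: [0.8, 0.6, -0.4]
grip_width: 0.0302
grasp_force: 0.0
```

>>> carry_out:
  steps:
    - [[0, 0, 0, 0, 0, 1, 165], [0, 0, 0, 0, 0, 3, 165], [0, 0, 0, 0, 0, 8, 165], [0, 0, 0, 0, 0, 13.5, 165], [0, 0, 0, 0, 0, 19, 165]]

```text
clock: 14.35
tcp_pos: [0.5016, 0.141, 0.2214]
orientation: [[0.154, 0.988, 0.006], [0.987, -0.154, 0.036], [0.036, 0.0, -0.999]]
force: [1.0, -0.1, -0.2]
grip_width: 0.0299
grasp_force: 0.0
```

```bash
python3 - <<'E'
from h import *
np.set_printoptions(precision=4,suppress=True)
s=state();print(s["clock"],s["tcp_pos"],s["q"],s["force"],s["grip_width"])
pin=np.array([.4425,.219]);fr=np.array([.4019,.4019])
print("free",fr-pin,np.linalg.norm(fr-pin),"angle",np.angle((fr-pin)@[1,1j])-np.arctan2(8,192)-YO)
im=capture("side");cv2.imwrite("pics/side6.png",im[:,:,::-1])
b=cv2.cvtColor(im,cv2.COLOR_RGB2HSV);m=((b[...,1]<60)&(b[...,2]>150)).astype(np.uint8)
m[:,:255]=0;m[:,335:]=0;m[:180]=0;m[240:]=0
n,l,st,c=cv2.connectedComponentsWithStats(m)
for i in range(1,n):
    if st[i,4]>4: print(st[i],c[i],plane("side",*c[i],.045))
k=(b[...,2]<35).astype(np.uint8);k[:,255:335][:, :0]=0;k[:,:260]=0;k[:,330:]=0;k[:180]=0;k[235:]=0
n,l,st,c=cv2.connectedComponentsWithStats(k)
for i in range(1,n):
    if st[i,4]>4: print("dark",st[i],c[i],RO.T@(plane("side",*c[i],.0465)-OO))
E
```

```text
14.35 [0.5016 0.141  0.2214] [0.2494 0.1942 1.8746 0.038  1.0588 0.3855] [ 1.0337 -0.0849 -0.2407] 0.029936955023163295
free [-0.0406  0.1829] 0.1873519949186557 angle 1.9025911182834734
[280 201  23  13 119] [292.6387 207.6639] [0.5216 0.1452 0.045 ]
dark [303 203   4   6  21] [304.4286 205.619 ] [ 0.0346 -0.0102  0.0465]
```

The wrist reads no load, and the knob is seen at about (304,206), where it should be if the gauge is upright in the bin. Next I'll plan the tray sweep.

```bash
cat >> h.py <<'E'
PIN=np.array([.4425,.219,0])
def tp(th,gap=0,r=.172,z=.097):
    c=RO@R.from_euler("z",th).as_matrix()
    h=.011*abs(np.cos(th))+.0145*abs(np.sin(th))
    return PIN+c@np.array([r,.008+h+gap,0])+[0,0,z]
E
python3 - <<'E'
from h import *
np.set_printoptions(precision=2,suppress=True)
p=state()["tcp_pos"]
print("hover",(tp(1.9,.03)-p)*100)
q=tp(1.9,.03)
for th in [1.9,1.75,1.6,1.45,1.3,1.15,1.,.85,.7,.55,.4,.25,.1,.0]: print(th,tp(th)[:2],(tp(th)-q)*100)
E
```

```text
hover [-14.68  23.69 -13.16]
1.9 [0.39 0.38] [2.95 0.52 0.  ]
1.75 [0.41 0.39] [5.59 1.15 0.  ]
1.6 [0.44 0.39] [8.32 1.37 0.  ]
1.45 [0.47 0.39] [10.83  1.21  0.  ]
1.3 [0.49 0.39] [13.26  0.71  0.  ]
1.15 [0.51 0.38] [15.63 -0.15  0.  ]
1.0 [0.54 0.37] [17.89 -1.38  0.  ]
0.85 [0.56 0.35] [19.96 -2.96  0.  ]
0.7 [0.58 0.33] [21.8  -4.86  0.  ]
0.55 [0.59 0.31] [23.34 -7.06  0.  ]
0.4 [0.6  0.28] [24.53 -9.5   0.  ]
0.25 [0.61 0.26] [ 25.34 -12.14   0.  ]
0.1 [0.62 0.23] [ 25.71 -14.89   0.  ]
0.0 [0.62 0.21] [ 25.71 -16.76   0.  ]
```

>>> carry_out:
  steps:
    - [[0, 0, 0, -3, 4.8, 0, 255], [0, 0, 0, -6, 9.5, 0, 255], [0, 0, 0, -9, 14.3, 0, 255], [0, 0, 0, -12, 19, 0, 255], [0, 0, 0, -14.7, 23.7, 0, 255]]

```text
clock: 15.02
tcp_pos: [0.3537, 0.3795, 0.2197]
orientation: [[0.154, 0.988, 0.006], [0.987, -0.154, 0.036], [0.037, 0.0, -0.999]]
force: [1.0, -0.6, -0.1]
grip_width: -0.0001
grasp_force: 0.0
```

>>> carry_out:
  steps:
    - [[0, 0, 0, 0, 0, -4, 255], [0, 0, 0, 0, 0, -8, 255], [0, 0, 0, 0, 0, -11, 255], [0, 0, 0, 0, 0, -12.6, 255], [0, 0, 0, 0, 0, -12.6, 255]]

```text
clock: 15.65
tcp_pos: [0.3546, 0.3778, 0.0926]
orientation: [[0.154, 0.988, 0.004], [0.987, -0.154, 0.035], [0.035, -0.001, -0.999]]
force: [-0.1, -0.1, 0.2]
grip_width: 0.0
grasp_force: 0.0
```

```bash
python3 - <<'E'
from h import *
np.set_printoptions(precision=3,suppress=True)
s=state();print(s["clock"],s["tcp_pos"],s["q"],s["force"],s["grip_width"],(tp(1.9,.03)-s["tcp_pos"])*100)
E
```

```text
15.65 [0.355 0.378 0.093] [0.8   0.36  1.996 0.031 0.759 0.933] [-0.067 -0.07   0.249] 5.143513409814357e-06 [0.367 0.106 0.44 ]
```

>>> carry_out:
  steps:
    - [[0, 0, 0, 1.5, 0.3, 0.2, 255], [0, 0, 0, 3, 0.6, 0.3, 255], [0, 0, 0, 4.5, 1, 0.3, 255], [0, 0, 0, 6, 1.25, 0.3, 255], [0, 0, 0, 7.5, 1.4, 0.3, 255]]

```text
clock: 16.27
tcp_pos: [0.431, 0.3922, 0.096]
orientation: [[0.154, 0.988, 0.005], [0.987, -0.154, 0.036], [0.036, -0.0, -0.999]]
force: [0.1, -0.2, 0.7]
grip_width: -0.0001
grasp_force: 0.3
```

>>> carry_out:
  steps:
    - [[0, 0, 0, 1.7, 0.05, 0, 255], [0, 0, 0, 3.4, -0.05, 0, 255], [0, 0, 0, 5, -0.4, 0, 255], [0, 0, 0, 6.7, -0.8, 0, 255], [0, 0, 0, 8.4, -1.4, 0, 255]]

```text
clock: 16.9
tcp_pos: [0.515, 0.3777, 0.096]
orientation: [[0.154, 0.988, 0.005], [0.987, -0.154, 0.036], [0.036, -0.0, -0.999]]
force: [-0.9, 0.3, 0.6]
grip_width: -0.0001
grasp_force: 0.3
```

```bash
python3 - <<'E'
from h import *
np.set_printoptions(precision=2,suppress=True)
s=state();p=s["tcp_pos"];print(s["clock"],p,s["q"],s["force"])
for th in [1.15,1.05,.95,.85,.75,.65,.55,.45,.35,.25,.15,.05,.0,-.03]: print(th,(tp(th)-p)*100)
E
```

```text
16.9 [0.52 0.38 0.1 ] [0.62 0.51 1.73 0.03 0.88 0.75] [-0.91  0.33  0.57]
1.15 [-0.05 -0.04  0.1 ]
1.05 [ 1.47 -0.82  0.1 ]
0.95 [ 2.92 -1.76  0.1 ]
0.85 [ 4.28 -2.85  0.1 ]
0.75 [ 5.54 -4.08  0.1 ]
0.65 [ 6.67 -5.45  0.1 ]
0.55 [ 7.66 -6.95  0.1 ]
0.45 [ 8.5  -8.55  0.1 ]
0.35 [  9.17 -10.25   0.1 ]
0.25 [  9.66 -12.02   0.1 ]
0.15 [  9.96 -13.85   0.1 ]
0.05 [ 10.06 -15.71   0.1 ]
0.0 [ 10.03 -16.65   0.1 ]
-0.03 [ 10.01 -17.12   0.1 ]
```

>>> carry_out:
  steps:
    - [[0, 0, 0, 1.5, -0.8, 0, 255], [0, 0, 0, 2.9, -1.8, 0, 255], [0, 0, 0, 4.3, -2.9, 0, 255], [0, 0, 0, 5.5, -4.1, 0, 255], [0, 0, 0, 6.7, -5.5, 0, 255]]

```text
clock: 17.52
tcp_pos: [0.5816, 0.3222, 0.096]
orientation: [[0.154, 0.988, 0.005], [0.987, -0.154, 0.036], [0.036, -0.0, -0.999]]
force: [0.1, -0.8, -0.2]
grip_width: 0.0002
grasp_force: 0.3
```

>>> carry_out:
  steps:
    - [[0, 0, 0, 1, -1.5, 0, 255], [0, 0, 0, 1.8, -3.1, 0, 255], [0, 0, 0, 2.5, -4.8, 0, 255], [0, 0, 0, 3, -6.5, 0, 255], [0, 0, 0, 3.3, -8.2, 0, 255]]

```text
clock: 18.15
tcp_pos: [0.6141, 0.2399, 0.0961]
orientation: [[0.154, 0.988, 0.005], [0.987, -0.154, 0.036], [0.036, -0.0, -0.999]]
force: [0.0, 1.0, 0.3]
grip_width: -0.0001
grasp_force: 0.3
```

>>> carry_out:
  steps:
    - [[0, 0, 0, 0.1, -0.6, 0, 255], [0, 0, 0, 0.1, -1.2, 0, 255], [0, 0, 0, 0.1, -1.7, 0, 255], [0, 0, 0, 0.1, -2.1, 0, 255], [0, 0, 0, 0.1, -2.1, 0, 255]]

```text
clock: 18.77
tcp_pos: [0.6148, 0.22, 0.096]
orientation: [[0.154, 0.988, 0.005], [0.987, -0.154, 0.035], [0.036, -0.0, -0.999]]
force: [0.8, -0.0, 0.1]
grip_width: 0.0001
grasp_force: 0.0
```

```bash
python3 - <<'E'
from h import *
np.set_printoptions(precision=2,suppress=True)
s=state();p=s["tcp_pos"];print(s["clock"],p,s["force"],s["ft_torque"],(tp(0)-p)*100,(tp(-.03)-p)*100)
E
```

```text
18.775 [0.61 0.22 0.1 ] [ 0.76 -0.01  0.1 ] [0.02 0.01 0.02] [ 0.06 -0.88  0.1 ] [ 0.04 -1.36  0.1 ]
```

Not at the stop yet; press on in small steps.

>>> carry_out:
  steps:
    - [[0, 0, 0, 0, -0.2, 0, 255], [0, 0, 0, 0, -0.4, 0, 255], [0, 0, 0, 0, -0.6, 0, 255], [0, 0, 0, 0, -0.8, 0, 255], [0, 0, 0, 0, -0.8, 0, 255]]

```text
clock: 19.4
tcp_pos: [0.6149, 0.2119, 0.096]
orientation: [[0.154, 0.988, 0.005], [0.987, -0.154, 0.036], [0.036, -0.0, -0.999]]
force: [-0.5, -1.1, 0.5]
grip_width: 0.0001
grasp_force: 0.0
```

>>> carry_out:
  steps:
    - [[0, 0, 0, 0, -0.1, 0, 255], [0, 0, 0, 0, -0.2, 0, 255], [0, 0, 0, 0, -0.3, 0, 255], [0, 0, 0, 0, -0.3, 0, 255], [0, 0, 0, 0, -0.3, 0, 255]]

```text
clock: 20.02
tcp_pos: [0.615, 0.2116, 0.0961]
orientation: [[0.154, 0.988, 0.006], [0.987, -0.154, 0.039], [0.039, -0.0, -0.999]]
force: [-1.0, 13.0, -2.4]
grip_width: -0.0001
grasp_force: 6.4
```

It hit the stop (13 N) within 1 mm of the predicted shut position. Back off, rise, and check in the picture.

>>> carry_out:
  steps:
    - [[0, 0, 0, 0, 0.5, 0, 255], [0, 0, 0, 0, 2, 0, 255], [0, 0, 0, 0, 4, 3, 255], [0, 0, 0, 0, 6, 8, 255], [0, 0, 0, -1, 8, 13, 255]]

```text
clock: 20.65
tcp_pos: [0.605, 0.2901, 0.2273]
orientation: [[0.154, 0.988, 0.005], [0.987, -0.154, 0.035], [0.036, -0.0, -0.999]]
force: [0.0, -0.2, 0.5]
grip_width: 0.0002
grasp_force: 0.0
```

>>> carry_out:
  steps:
    - [[0, 0, 0, -3, 5, 0, 255], [0, 0, 0, -6, 10, 0, 255], [0, 0, 0, -9, 14, 0, 255], [0, 0, 0, -13, 18, 0, 255], [0, 0, 0, -13, 18, 0, 255]]

```text
clock: 21.28
tcp_pos: [0.4719, 0.4721, 0.2261]
orientation: [[0.15, 0.989, 0.005], [0.988, -0.15, 0.036], [0.036, -0.001, -0.999]]
force: [0.3, -0.8, -0.1]
grip_width: 0.0001
grasp_force: 0.0
```

```bash
python3 - <<'E'
from h import *
np.set_printoptions(precision=3,suppress=True)
s=state();print(s["clock"],s["tcp_pos"],s["force"])
im=capture("top")[:,:,::-1];cv2.imwrite("pics/top7.png",im)
hsv=cv2.cvtColor(np.ascontiguousarray(im),cv2.COLOR_BGR2HSV)
def px(w):
    c=get_calibration("top");v=c["orientation"].T@(np.array(w)-c["eye"]);q=np.array([v[0],-v[1]])/-v[2]
    return c["intrinsics"][[0,1],[0,1]]*q*(1+c["k1"]*q@q)+c["intrinsics"][:2,2]
print("expected",np.array([px(OO+RO@np.array([x,y,.124])) for x,y in((.1,.072),(.1,-.072),(-.1,-.072),(-.1,.072))]))
m=((hsv[...,1]<60)&(hsv[...,2]<125)|(hsv[...,2]<60)).astype(np.uint8)*255
print("free side cols at rows:",[(r,np.flatnonzero(m[r,245:320])[[0,-1]]+245) for r in (188,195,205,215,225,232)])
old=cv2.imread("pics/top0.png")
for b,n in((old,"old"),(im,"new")): print(n,[b[r,c].tolist() for r,c in((210,211),(229,212),(218,236))])
print(np.abs(im.astype(int)-old).sum(2)[150:260,325:420].mean())
E
```

```text
21.275 [0.472 0.472 0.226] [ 0.302 -0.801 -0.144]
expected [[260.74  179.699]
 [300.329 186.323]
 [289.975 241.893]
 [249.437 234.808]]
free side cols at rows: [(188, array([259, 299])), (195, array([258, 299])), (205, array([256, 297])), (215, array([254, 296])), (225, array([252, 294])), (232, array([250, 293]))]
old [[14, 17, 16], [51, 91, 118], [9, 26, 55]]
new [[72, 113, 131], [66, 109, 124], [67, 107, 123]]
8.77444976076555
```

The tray's edges match the shut position to within a pixel, and the arm is clear of everything.

```bash
python3 -c "
from workcell import *
print(sign_off())"
```

```text
the job is handed in; nothing more can be done
None
```

The gauge was slid out of the slot and lifted off, set down on its bar in the organiser bin and released. The tray was then swung shut to its stop and the job handed in at about 21 s; no verdict came back.

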